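# Hold the gear cover over the slab roller's housing

## Robot

A 6-joint arm with a two-finger parallel gripper is mounted at the origin on the work surface. World frame = base frame: x ahead of the robot, y to its left, z up, the work surface at z = 0. Lengths are in m, angles in rad, forces in N, time in s.
With the tool pointing down it reaches from about 0.325 to 0.875 m from the base axis. Payload 4.4 kg.
Tool frame: the origin (TCP) lies between the finger pads; the fingertips stand 22 mm ahead of it and the grasp point (between the pads) lies 3 mm ahead of it; z points along the fingers, y is the line along which they close (so a half turn about z gives the same grasp; the last joint's range is limited). The gripper opens to 85 mm and grips with 20 to 120 N. Pads are 22 mm wide; open, the fingers measure 114 mm over their backs; the gripper's body (76 mm by 85 mm) begins 54 mm behind the grasp point. The pads swing forward as they close: fully open they stand 13 mm farther back than shut.
Start: joints at [1.026, 0.207, 1.542, -0, 1.393, -0.15], TCP at [0.221, 0.531, 0.253] pointing down, gripper open.
Joint ranges: [-2.73, 2.73], [-0.86, 2.22], [0.23, 2.46], [-1.11, 4.25], [0.08, 2.63], [-2.82, 2.82]. Speed limits (rad/s): [2.79, 2.79, 3.14, 3.14, 3.14, 3.14].

## Interface

Orientations are given as a rotation vector (axis times angle).
In Python, from plant import * gives the robot as it stands.
- The arm moves only by the tool jog_arm, never from a script. Its argument "moves" is a list that holds one entry, the list of rows, each a list of 6 numbers: the shift along the world's x, y, z in m, then the turn, a rotation vector about the world's x, y, z in degrees. In form: [[[x, y, z, wx, wy, wz], ...]]. A call has 1 to 8 rows; each row is the pose to reach, as a shift and turn from the pose commanded when the call began; what a row does not reach only later rows make up. A row lasts 1/12 s, in which the tool goes at most 41.7 mm and 7.16 degrees, less where a joint would pass 70% of its speed; a pose out of reach is approached as far as the arm can. A call with a gripper value outside its range is refused whole. "fingers" is the gripper command: -1 is shut, 1 is fully open, values between are in proportion, set as the call begins (left out, the last holds). The fingers move at their own pace and stop on an object; the grip force is fixed at half the most. Time passes only in rows, so rows that repeat a pose let the fingers close. It gives the time, the measured TCP pose, the force, the opening and the grip force at its end, in the units of the state.
- sense(): the state, without advancing time (a new reading comes with each control period).
- get_image(name): name is "side" or "top" or "wrist"; returns a dict with "image" (480x640x3 uint8, blue, green, red), "depth" (480x640 float32, m along the optical axis (not along the pixel's ray), 0 where there is no reading), "fx", "fy", "cx", "cy" (pixels), "dist_coeffs" ([k1, k2, p1, p2, k3] as OpenCV has them; the pictures are not rectified), "rvec" (rotation vector, rad) and "tvec" (3), from world to camera coordinates, as OpenCV has them. Camera axes: x right, y down, z forward; pixel columns grow to the right and rows downward; lengths in m; the calibration is good to about 2 mm. A picture is of the moment at which its call begins.
- hand_in(): hands the job in; it is judged then, once.
The state is a dict: "time_s": time; "joints": joint angles; "qd": joint speeds; "tau": joint torques, N m; "tcp_pos": TCP position; "tool_rot": TCP orientation; "force": force on the tool from outside, world axes, zero at the start; "moment": the same for the moment, N m; "width": finger opening in m; "grip_force": force on a finger pad.
Only numpy, scipy, OpenCV 4.12 (cv2) and the standard library are available. Lean on these libraries where they do the work, as an engineer would, in place of code of your own. Each camera call takes 0.05 s, during which the arm holds its last target. There are 200 camera calls.

## Task

Pull the parts drawer out to its stop, leave it open, and lift the T-shaped gear cover out of it by its handle. Bring it over the slab roller's open gear housing, tongue over tongue, and finish still holding it there, level, still, and hovering about 2 cm above the flange, so that looking straight down each threaded hole lies wholly within its cover hole and I can start the screws. The flange carries fresh sealant, so the cover must not touch the machine, and leave the cones, the mug and the jar standing where they are.

Things in the scene. Friction and masses are not known exactly. Their poses are not given: they have to be found in the camera images.
- cabinet: low white parts cabinet, 240 mm deep (x), 280 mm wide (y), 90 mm tall, fixed. Origin: centre of its underside, z up; front faces its -x. Its one drawer has a floor 20 mm and plywood walls up to 49 mm above the table; the cover lies in its right-hand front compartment (150 mm wide, 130 mm deep), two bearing rings in the left one.
- drawer (a joint): the drawer's slide: 0 m shut (as it starts), 0.143 m at the stop; it runs along the cabinet's -x. It slides freely (under 5 N) and stays where it is left. Shut, its grey front panel is flush with the cabinet's front. At the stop the compartment with the cover is wholly clear of the cabinet.
- drawer_grip (a point): middle of the drawer's handle: a level round steel bar 11 mm thick, 110 mm long (along the cabinet's y), centre line 60 mm above the table and 40 mm out from the front panel's face, held by 8 mm posts 46 mm either side of the middle. It moves with the drawer. Axes as the cabinet's.
- cover: gear cover: loose T-shaped aluminium plate 5 mm thick, 0.3 to 0.5 kg: wide end 100 mm (y) from x -42 to +8 mm, tongue 50 mm wide to x +58. On top a bridge handle: level bar 60 (along x) x 14 x 14 mm, its middle 42 mm above the underside, on end posts. Origin: underside, beneath the handle's middle and the centre of mass; z up, x to the tongue.
- roller: table-top slab roller, fixed. At its +y end a grey gear housing, open on top; its flange, 100 mm above the table, has the cover's T outline. Origin: on the table under the housing; the cover fits with its origin straight above this one and the same x, y directions. From y -60 mm to -y its bed and steel roller lie just below the flange's height; the far end frame, at y -390 mm, is 170 mm tall.
- cover_hole_a (a point): centre of the cover's 16 mm hole at the wide end, left (25 mm to -x, 35 mm to +y of the origin), on the underside
- cover_hole_b (a point): centre of the cover's 16 mm hole at the wide end, right (25 mm to -x, 35 mm to -y of the origin), on the underside
- cover_hole_c (a point): centre of the cover's 16 mm hole in the narrow tongue (42 mm to +x of the origin), on the underside
- thread_a (a point): centre of the 6 mm threaded hole at the wide end, left (25 mm to -x, 35 mm to +y of the origin), at the flange's top face, 100 mm above the table; belongs under cover_hole_a
- thread_b (a point): centre of the 6 mm threaded hole at the wide end, right (25 mm to -x, 35 mm to -y of the origin), at the flange's top face, 100 mm above the table; belongs under cover_hole_b
- thread_c (a point): centre of the 6 mm threaded hole in the narrow tongue (42 mm to +x of the origin), at the flange's top face, 100 mm above the table; belongs under cover_hole_c
- cone_a: terracotta cone, 68 mm across, 110 mm tall, standing on top of the cabinet, about its middle; origin at the centre of its foot
- cone_b: terracotta cone like cone_a, standing on the table to the left; origin at the centre of its foot
- mug: white mug, 76 mm across, 85 mm tall, on the table to the left; origin at the centre of its foot
- jar: amber glass jar, 66 mm across, 100 mm tall, on the table between cabinet and slab roller; origin at the centre of its foot

How it is judged:
On the way, in this order (a step that is already met when the one before it is completed fails the run):
1. the drawer is pulled out to its stop (value of joint drawer above 0.135 m), for 0.2 s.
2. the cover is lifted clear of the drawer in the fingers (height (world z) of cover above 0.095 m and contact force between the fingers and cover above 1 N), for 0.2 s.
At the end, for the whole second after the job is handed in: Fingers hold the cover, at rest, level within 0.1 rad, underside 7 to 40 mm above the flange, touching neither machine nor cabinet; each cover hole within 5 mm horizontally of its own threaded hole; drawer still out by at least 120 of its 143 mm (horizontal distance between cover_hole_a and thread_a below 0.005 m and horizontal distance between cover_hole_b and thread_b below 0.005 m and horizontal distance between cover_hole_c and thread_c below 0.005 m and height (world z) of cover between 0.107 and 0.14 m and angle between cover's own z axis and vertical below 0.1 rad and contact force between the fingers and cover above 1 N and contact force between cover and roller below 0.2 N and contact force between cover and cabinet below 0.2 N and linear speed of cover below 0.02 m/s and angular speed of cover below 0.2 rad/s and value of joint drawer above 0.12 m); the arm keeps its last pose, push and grip.
It fails at once if the cover knocks against or rests on the slab roller (over 2 N) (contact force between cover and roller above 2 N).
It fails at once if a cone, the mug or the jar is moved over 30 mm (distance of any of cone_a, cone_b, mug, jar from where it was at the start of the episode above 0.03 m).
It also fails if it takes over 58 s, if anything falls off the work surface, if the arm or the gripper's body presses on something with over 40 N, if the wrist force passes 120 N, or if a joint passes its speed limit or range.

## Working session

There is one attempt and no reset: what is moved stays moved. The work goes in short steps, Python scripts to look and compute and a tool call to move; the robot and the scene stay as the last step left them, time stands still between calls to the robot, and variables do not carry over. Pictures are saved under pics/ and viewed, at most 10 in all, crops included, and the job is handed in when it is done.

Besides the shell and the picture viewer there is one more tool, called after "Request:" in YAML: its name, and indented under it one key for each argument. jog_arm: Moves the arm, as the interface text tells. Its arguments: {"type":"object","properties":{"moves":{"type":"array"},"fingers":{"type":"number"}},"required":["moves"]}

```bash
mkdir -p pics; ls; cat > h.py <<'E'
from plant import *
import numpy as np, cv2
def snap(name,fn=None):
    d=get_image(name)
    if fn: cv2.imwrite('pics/'+fn,d['image']); np.savez('pics/'+fn[:-4]+'.npz',**d)
    return d
def load(fn): return dict(np.load('pics/'+fn+'.npz'))
def KD(d): return np.array([[d['fx'],0,d['cx']],[0,d['fy'],d['cy']],[0,0,1]],float),np.array(d['dist_coeffs'],float)
def atz(d,uv,z):
    "pixels -> world points on the plane at height z"
    K,D=KD(d);R=cv2.Rodrigues(np.array(d['rvec'],float))[0];t=np.array(d['tvec'],float).ravel()
    p=cv2.undistortPoints(np.array(uv,float).reshape(-1,1,2),K,D).reshape(-1,2)
    r=np.c_[p,np.ones(len(p))]@R; c=-R.T@t
    return c+r*((z-c[2])/r[:,2])[:,None]
def cloud(d):
    K,D=KD(d);R=cv2.Rodrigues(np.array(d['rvec'],float))[0];t=np.array(d['tvec'],float).ravel()
    v,u=np.mgrid[0:480,0:640]
    p=cv2.undistortPoints(np.c_[u.ravel(),v.ravel()].astype(float).reshape(-1,1,2),K,D).reshape(-1,2)
    z=np.array(d['depth']).ravel()
    P=(np.c_[p,np.ones(len(p))]*z[:,None]-t)@R
    P[z==0]=np.nan
    return P.reshape(480,640,3)
def proj(d,P):
    K,D=KD(d); return cv2.projectPoints(np.array(P,float).reshape(-1,1,3),np.array(d['rvec'],float),np.array(d['tvec'],float),K,D)[0].reshape(-1,2)
E
python3 - <<'E'
from h import *
s=sense();print({k:np.round(s[k],3) for k in s})
for n in('top','side'):
    d=snap(n,n+'0.png');R=cv2.Rodrigues(np.array(d['rvec'],float))[0];print(n,-R.T@np.array(d['tvec']).ravel(),R.round(2).tolist())
E
```

```text
pics
{'time_s': np.float64(0.0), 'joints': array([ 1.027,  0.207,  1.543, -0.   ,  1.394, -0.151]), 'qd': array([-0.001,  0.001, -0.001,  0.001, -0.   , -0.002]), 'tau': array([-1.0000e-03, -3.8304e+01, -2.9159e+01, -0.0000e+00,  1.1000e-02,
       -0.0000e+00]), 'tcp_pos': array([0.22 , 0.53 , 0.252]), 'tool_rot': array([-6.14e-01, -3.08e+00,  3.00e-03]), 'force': array([ 0.205, -0.937, -0.388]), 'moment': array([-0.018,  0.035, -0.018]), 'grip_force': np.float64(0.0), 'width': np.float64(0.086)}
top [0.35403226 0.13212817 1.3266311 ] [[-0.08, -1.0, -0.01], [-0.97, 0.08, -0.23], [0.23, -0.01, -0.97]]
side [-0.25613188 -0.80298049  0.92184706] [[0.73, -0.69, 0.0], [-0.37, -0.4, -0.84], [0.58, 0.61, -0.54]]
```

View pics/top0.png

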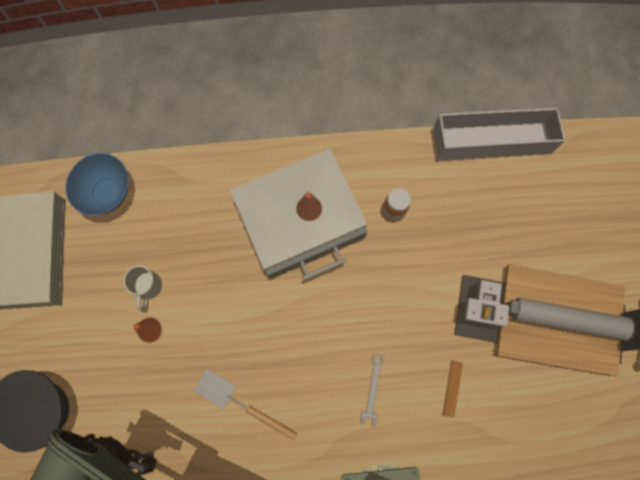

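View pics/side0.png

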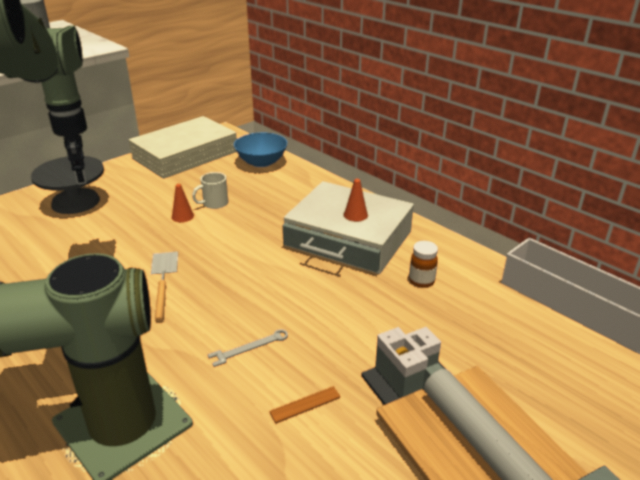

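The top view shows the cabinet with corners near (232,192), (330,152), (365,232), (268,272), its handle at about (303,278)–(344,262), cone_a at (310,210), the jar at (397,203) and the housing at (487,303). The mug is at (140,282) and cone_b at (149,330). In the side view the drawer handle is at (322,247) and the housing at (408,350). Next I'll enlarge the cabinet and the housing.

```bash
python3 - <<'E'
from h import *
d=load('top0');im=d['image']
a=cv2.resize(im[145:295,220:370],(600,600),interpolation=cv2.INTER_CUBIC)[:, :]   # x4
b=cv2.resize(im[268:348,450:520],None,fx=5,fy=5,interpolation=cv2.INTER_CUBIC)
a=cv2.resize(im[145:295,220:370],(450,450),interpolation=cv2.INTER_CUBIC)  # x3
o=np.zeros((450,800,3),np.uint8);o[:,:450]=a;o[:400,450:800]=b
cv2.imwrite('pics/crop1.png',o)
C=cloud(d)
for n,u,v in [('cabtop',280,230),('cabtop2',330,200),('handle',323,270),('flange',480,310),('flange',500,312),('flange',497,285),('jar',398,195),('table',420,300),('housebase',465,330),('roller',570,317),('bed',560,350)]:
    print(n,C[v-1:v+2,u-1:u+2].reshape(-1,3)[4].round(3), np.nanmax(C[v-2:v+3,u-2:u+3,2]).round(3))
print(atz(d,[(232,192),(330,152),(365,232),(268,272)],.09).round(3))
print(atz(d,[(303,278),(344,262)],.06).round(3))
E
```

```text
cabtop [0.702 0.194 0.089] 0.093
cabtop2 [0.769 0.063 0.091] 0.093
handle [0.596 0.095 0.066] 0.067
flange [ 0.459 -0.273  0.099] 0.102
flange [ 0.45  -0.324  0.096] 0.105
flange [ 0.516 -0.326  0.096] 0.102
jar [ 0.766 -0.109  0.098] 0.104
table [ 0.509 -0.152 -0.004] 0.003
housebase [ 0.42  -0.256  0.009] 0.017
roller [ 0.42  -0.503  0.093] 0.099
bed [ 0.342 -0.489  0.038] 0.039
[[ 0.812  0.309  0.09 ]
 [ 0.9    0.051  0.09 ]
 [ 0.679 -0.017  0.09 ]
 [ 0.598  0.23   0.09 ]]
[[0.581 0.147 0.06 ]
 [0.613 0.041 0.06 ]]
```

View pics/crop1.png

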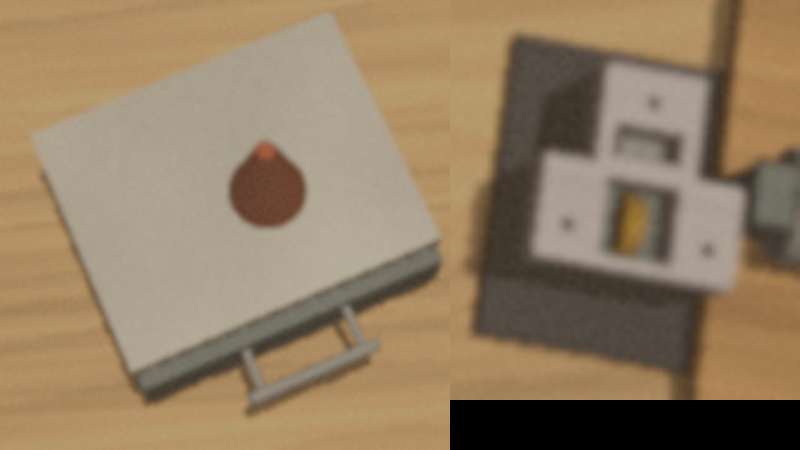

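The crop shows the handle bar running from about (304,278) to (346,261) in full-picture pixels. The three threads are at a (473.0,312.2), b (501.0,317.6) and c (490.4,288.0), and the tongue points +x.

```bash
cat >> h.py <<'E'
def fit2(M,W):
    "rigid 2D fit: model pts M -> world W ; returns origin,yaw,residuals"
    M=np.array(M,float);W=np.array(W,float)[:,:2];m=M.mean(0);w=W.mean(0);a=M-m;b=W-w
    th=np.arctan2((a[:,0]*b[:,1]-a[:,1]*b[:,0]).sum(),(a*b).sum())
    R=np.array([[np.cos(th),-np.sin(th)],[np.sin(th),np.cos(th)]])
    return w-R@m,th,np.hypot(*((M-m)@R.T+w-W).T)
TH=[(-.025,.035),(-.025,-.035),(.042,0)]
E
python3 - <<'E'
from h import *
d=load('top0')
T=atz(d,[(473.0,312.2),(501.0,317.6),(490.4,288.0)],.1);print(T.round(4));print('roller',fit2(TH,T))
q=lambda x,y:((x+.5)/3-.5+220,(y+.5)/3-.5+145)
C=atz(d,[q(32,135),q(330,12),q(440,243),q(136,374)],.09)
print(C.round(3));o,y,r=fit2([(.12,.14),(.12,-.14),(-.12,-.14),(-.12,.14)],C);print('cab',o,np.degrees(y),r)
H=atz(d,[q(252,399),q(378,348)],.06);print('handle',H,np.linalg.norm(H[0]-H[1]),H.mean(0),np.degrees(np.arctan2(*(H[0]-H[1])[:2]*[-1,1])))
print('grip from cab',o-0.16*np.array([np.cos(y),np.sin(y)]))
print('cone',atz(d,[q(268,190)],.1),'jar',atz(d,[(398,196)],.1))
s=sense();R=cv2.Rodrigues(np.array(s['tool_rot']))[0];print(R.round(3))
E
```

```text
[[ 0.4555 -0.255   0.1   ]
 [ 0.4359 -0.3224  0.1   ]
 [ 0.51   -0.307   0.1   ]]
roller (array([ 0.46969944, -0.29552444]), np.float64(-0.28081242678434937), array([0.0001559 , 0.00015449, 0.00014505]))
[[ 0.819  0.313  0.09 ]
 [ 0.91   0.051  0.09 ]
 [ 0.695 -0.022  0.09 ]
 [ 0.605  0.237  0.09 ]]
cab [0.75706604 0.14488657] 19.078142322947706 [0.00659753 0.00669113 0.00726027 0.00724655]
handle [[0.58204608 0.14477767 0.06      ]
 [0.61637724 0.03626305 0.06      ]] 0.11381586441347029 [0.59921166 0.09052036 0.06      ] 17.55599969337583
grip from cab [0.60585425 0.09258938]
cone [[0.74940877 0.11734188 0.1       ]] jar [[ 0.76248445 -0.10849178  0.1       ]]
[[-0.923  0.384 -0.001]
 [ 0.384  0.923 -0.002]
 [ 0.    -0.002 -1.   ]]
```

Both poses check out: the thread fit residual is 0.15 mm, and the handle position agrees with the cabinet's back edge. The handle middle is at about (0.599, 0.091) with yaw about 19°. I'll move above the handle with the fingers partly closed.

Request:
jog_arm:
  moves:
    - [[0.378,-0.44,0,0,0,-48.5],[0.378,-0.44,0,0,0,-48.5],[0.378,-0.44,0,0,0,-48.5],[0.378,-0.44,0,0,0,-48.5],[0.378,-0.44,0,0,0,-48.5],[0.378,-0.44,0,0,0,-48.5],[0.378,-0.44,0,0,0,-48.5],[0.378,-0.44,0,0,0,-48.5]]
  fingers: -0.2

```text
time_s: 0.77
tcp_pos: [0.4384, 0.2763, 0.2529]
tool_rot: [-1.829, -2.553, 0.001]
force: [0.3, 1.0, -0.2]
width: 0.0342
grip_force: 0.0
```

Request:
jog_arm:
  moves:
    - [[0.16,-0.186,0,0,0,0],[0.16,-0.186,0,0,0,0],[0.16,-0.186,0,0,0,0],[0.16,-0.186,0,0,0,0],[0.16,-0.186,0,0,0,0],[0.16,-0.186,0,0,0,0],[0.16,-0.186,0,0,0,0],[0.16,-0.186,0,0,0,0]]

```text
time_s: 1.43
tcp_pos: [0.5984, 0.0903, 0.2522]
tool_rot: [-1.83, -2.552, 0.001]
force: [0.4, -0.2, -0.1]
width: 0.0342
grip_force: 0.0
```

```bash
python3 - <<'E'
from h import *
d=snap('wrist','w1.png')
print(proj(d,[(.599,.091,.06),(.599-.055*-.32,.091-.055*.946,.06),(.599-.055*.32,.091+.055*.946,.06)]).round(0))
E
```

```text
[[320. 220.]
 [320. 280.]
 [320. 155.]]
```

View pics/w1.png

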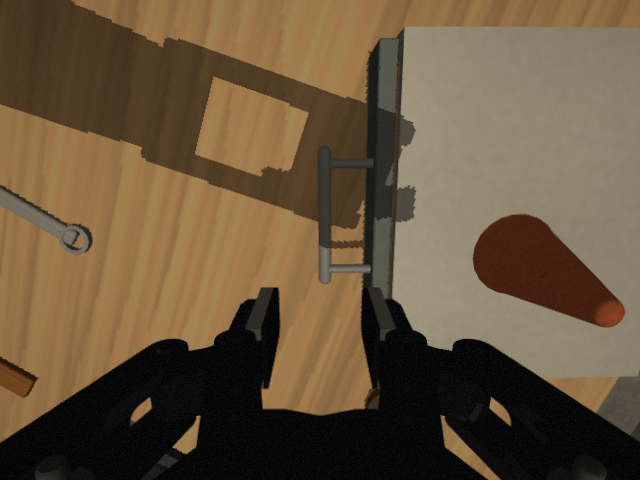

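The wrist view shows the bar vertical at column 324, rows 150–280, between the fingers, with the panel clear at column 370. I'll go down onto it and close.

Request:
jog_arm:
  moves:
    - [[0.002,0.002,-0.04,0,0,0],[0.002,0.002,-0.08,0,0,0],[0.002,0.002,-0.12,0,0,0],[0.002,0.002,-0.15,0,0,0],[0.002,0.002,-0.17,0,0,0],[0.002,0.002,-0.18,0,0,0],[0.002,0.002,-0.189,0,0,0],[0.002,0.002,-0.189,0,0,0]]

```text
time_s: 2.15
tcp_pos: [0.5986, 0.0951, 0.0631]
tool_rot: [-1.823, -2.556, 0.002]
force: [-1.0, -0.8, -0.4]
width: 0.0342
grip_force: 0.0
```

Request:
jog_arm:
  moves:
    - [[0,0,0,0,0,0],[0,0,0,0,0,0],[0,0,0,0,0,0],[0,0,0,0,0,0],[0,0,0,0,0,0]]
  fingers: -1

```text
time_s: 2.57
tcp_pos: [0.6005, 0.0942, 0.0664]
tool_rot: [1.825, 2.556, 0.002]
force: [-4.3, -0.9, 6.1]
width: 0.0089
grip_force: 58.8
```

Request:
jog_arm:
  moves:
    - [[-0.012,-0.004,0,0,0,0],[-0.035,-0.012,0,0,0,0],[-0.06,-0.02,0,0,0,0],[-0.085,-0.029,0,0,0,0],[-0.105,-0.036,0,0,0,0],[-0.12,-0.041,0,0,0,0],[-0.13,-0.0443,0,0,0,0],[-0.134,-0.0457,0,0,0,0]]

```text
time_s: 3.23
tcp_pos: [0.4671, 0.0478, 0.0664]
tool_rot: [1.824, 2.552, 0.004]
force: [2.1, 1.8, 3.5]
width: 0.0087
grip_force: 61.4
```

Request:
jog_arm:
  moves:
    - [[-0.002,-0.0007,0,0,0,0],[-0.003,-0.001,0,0,0,0],[-0.003,-0.001,0,0,0,0],[-0.003,-0.001,0,0,0,0]]

```text
time_s: 3.57
tcp_pos: [0.4654, 0.0472, 0.0664]
tool_rot: [1.823, 2.553, 0.005]
force: [-0.3, 0.9, 7.9]
width: 0.0088
grip_force: 61.9
```

The TCP travelled 0.143 m, so the drawer should be at the stop. I'll release, go up and look.

Request:
jog_arm:
  moves:
    - [[0,0,0,0,0,0],[0,0,0,0,0,0],[0,0,0,0,0,0],[0,0,0,0,0,0]]
  fingers: -0.2

```text
time_s: 3.9
tcp_pos: [0.4625, 0.0475, 0.064]
tool_rot: [-1.825, -2.556, 0.001]
force: [0.5, 0.8, -0.2]
width: 0.0344
grip_force: 0.0
```

Request:
jog_arm:
  moves:
    - [[0,0,0.03,0,0,0],[0,0,0.07,0,0,0],[0.01,0,0.11,0,0,0],[0.03,-0.01,0.15,0,0,0],[0.05,-0.02,0.19,0,0,0],[0.05,-0.02,0.22,0,0,0],[0.05,-0.02,0.24,0,0,0],[0.05,-0.02,0.24,0,0,0]]

```text
time_s: 4.57
tcp_pos: [0.5163, 0.0269, 0.3106]
tool_rot: [1.82, 2.548, 0.009]
force: [0.5, 0.5, -0.6]
width: 0.0345
grip_force: 0.0
```

```bash
python3 - <<'E'
from h import *
d=snap('wrist','w2.png'); e=snap('top','top2.png')
o=np.zeros((480,800,3),np.uint8);o[:,:480]=d['image'][:,100:580];o[:320,480:]=cv2.resize(e['image'][200:360,280:440],(320,320),interpolation=cv2.INTER_CUBIC)
cv2.imwrite('pics/c2.png',o);print(sense()['tcp_pos'])
E
```

```text
[0.51310447 0.02739683 0.30472973]
```

View pics/c2.png

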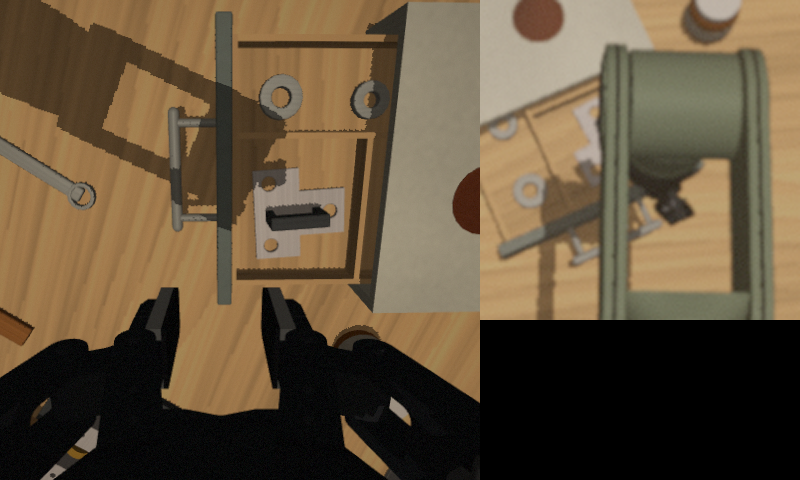

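The drawer is open. The cover's handle is near (298,217) in the crop (full picture u+100). Its tongue points to the right, and its holes are near (268,182), (270,243) and (329,210). I'll enlarge the cover.

```bash
python3 - <<'E'
from h import *
d=snap('wrist','w3.png')
c=cv2.resize(d['image'][155:270,340:460],None,fx=5,fy=5,interpolation=cv2.INTER_CUBIC)
cv2.imwrite('pics/c3.png',cv2.convertScaleAbs(c,alpha=1.4)); s=sense();print(s['tcp_pos'],s['tool_rot'])
E
```

```text
[0.51213292 0.02753774 0.30311267] [-1.82469177e+00 -2.55518985e+00  1.55378398e-03]
```

View pics/c3.png

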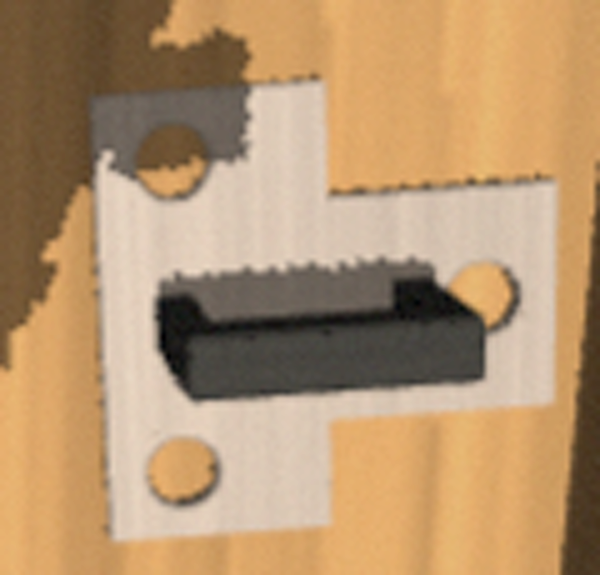

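The enlarged crop shows the hole centres at a (171,160), b (183,470) and c (481,297), with the bar's top face centred near (340,358).

```bash
python3 - <<'E'
from h import *
d=load('w3')
q=lambda L:[((x+.5)/5-.5+340,(y+.5)/5-.5+155) for x,y in L]
M=TH+[(-.042,.05),(.008,.05),(.008,.025),(.058,.025),(.058,-.025),(.008,-.025),(.008,-.05),(-.042,-.05)]
W=atz(d,q([(171,160),(183,470),(481,297),(92,97),(322,80),(330,195),(555,180),(553,403),(330,418),(330,525),(112,540)]),.025)
for k in(slice(0,3),slice(0,11)):
    o,y,r=fit2(M[k],W[k]);print(o,np.degrees(y),r.round(4))
print('bar top',atz(d,q([(190,335),(485,320),(485,378),(205,400)]),.069).round(4))
print('bar ctr',atz(d,q([(340,358)]),.069).round(4))
C=cloud(d);print('plate z',np.nanmedian(C[225:250,400:404,2]),'bar z',np.nanmedian(C[225:229,395:420,2]))
E
```

```text
[0.60015595 0.04102847] 23.257846051963146 [0.0001 0.0002 0.0002]
[0.60042274 0.04086666] 23.230741348034318 [0.0003 0.0004 0.0004 0.0006 0.0006 0.0008 0.0006 0.0002 0.0002 0.0002
 0.0004]
bar top [[0.5713 0.036  0.069 ]
 [0.625  0.0576 0.069 ]
 [0.6297 0.0468 0.069 ]
 [0.579  0.0246 0.069 ]]
bar ctr [[0.601  0.0412 0.069 ]]
plate z 0.025064590433256713 bar z 0.06873971620337475
```

```bash
python3 - <<'E'
from h import *
d=load('w3');R=cv2.Rodrigues(d['rvec'])[0];print((-R.T@d['tvec'].ravel()).round(3));s=sense();print(s['tcp_pos'],s['joints'])
t=load('top0');C=cloud(t).reshape(-1,3);k=(C[:,2]>.13)&(abs(C[:,0]-.75)<.08)&(abs(C[:,1]-.12)<.08);print('cone',np.median(C[k],0))
E
```

```text
[0.491 0.095 0.425]
[0.51213292 0.02753774 0.30311267] [-1.15149202e-01  3.85087081e-02  1.62561789e+00 -1.07921850e-05
  1.47949237e+00 -4.45675612e-01]
cone [0.74335766 0.11821502 0.15979339]
```

Request:
jog_arm:
  moves:
    - [[0.02,0.003,0,0,0,-7],[0.05,0.008,0,0,0,-14],[0.075,0.011,0,0,0,-21],[0.088,0.0135,0,0,0,-28],[0.088,0.0135,0,0,0,-35],[0.088,0.0135,0,0,0,-42],[0.088,0.0135,0,0,0,-49],[0.088,0.0135,0,0,0,-56]]
  fingers: 0

```text
time_s: 5.38
tcp_pos: [0.5994, 0.0412, 0.3007]
tool_rot: [-2.813, -1.391, 0.008]
force: [-0.4, 0.3, -0.7]
width: 0.0424
grip_force: 0.0
```

Request:
jog_arm:
  moves:
    - [[0,0,-0.02,0,0,-7],[0,0,-0.05,0,0,-14],[0,0,-0.08,0,0,-21],[0,0,-0.11,0,0,-28],[0,0,-0.13,0,0,-29.6],[0,0,-0.14,0,0,-29.6],[0,0,-0.14,0,0,-29.6],[0,0,-0.14,0,0,-29.6]]

```text
time_s: 6.05
tcp_pos: [0.6, 0.0411, 0.1631]
tool_rot: [-3.076, -0.637, 0.004]
force: [-0.2, 0.2, 1.1]
width: 0.0428
grip_force: 0.0
```

```bash
python3 - <<'E'
from h import *
s=sense();R=cv2.Rodrigues(np.array(s['tool_rot']))[0];print(s['tcp_pos'],np.degrees(np.arctan2(R[1,1],R[0,1])),R[:,2])
E
```

```text
[0.60001663 0.04108197 0.16308522] -66.60945800661628 [-2.71153378e-03  2.14106719e-04 -9.99996301e-01]
```

Request:
jog_arm:
  moves:
    - [[0,0,-0.03,0,0,0],[0,0,-0.055,0,0,0],[0,0,-0.075,0,0,0],[0,0,-0.09,0,0,0],[0,0,-0.098,0,0,0],[0,0,-0.098,0,0,0],[0,0,-0.098,0,0,0]]

```text
time_s: 6.63
tcp_pos: [0.602, 0.0409, 0.0676]
tool_rot: [3.076, 0.636, 0.003]
force: [-0.9, 0.1, -0.1]
width: 0.0429
grip_force: 0.0
```

Request:
jog_arm:
  moves:
    - [[0,0,0,0,0,0],[0,0,0,0,0,0],[0,0,0,0,0,0],[0,0,0,0,0,0],[0,0,0,0,0,0],[0,0,0,0,0,0]]
  fingers: -1

```text
time_s: 7.13
tcp_pos: [0.6025, 0.0407, 0.0684]
tool_rot: [3.075, 0.635, 0.006]
force: [0.7, -1.0, 6.0]
width: 0.0131
grip_force: 59.7
```

Request:
jog_arm:
  moves:
    - [[0,0,0.01,0,0,0],[0,0,0.025,0,0,0],[0,0,0.045,0,0,0],[0,0,0.065,0,0,0],[0,0,0.09,0,0,0],[0,0,0.11,0,0,0],[0,0,0.125,0,0,0],[0,0,0.135,0,0,0]]

```text
time_s: 7.8
tcp_pos: [0.6006, 0.0411, 0.2026]
tool_rot: [-3.077, -0.635, -0.001]
force: [0.2, 0.0, -4.8]
width: 0.013
grip_force: 59.1
```

Request:
jog_arm:
  moves:
    - [[0,0,0.005,0,0,0],[0,0,0.005,0,0,0],[0,0,0.005,0,0,0],[0,0,0.005,0,0,0],[0,0,0.005,0,0,0]]

```text
time_s: 8.22
tcp_pos: [0.5998, 0.041, 0.2045]
tool_rot: [-3.076, -0.635, 0.005]
force: [-0.3, -0.3, -4.8]
width: 0.0127
grip_force: 59.1
```

```bash
python3 - <<'E'
from h import *
d=snap('wrist','w4.png');e=snap('top','top4.png')
o=np.zeros((480,800,3),np.uint8);o[:]=0
o[:,:640]=d['image'];o[:160,640:]=e['image'][200:360,280:440]
cv2.imwrite('pics/c4.png',o);s=sense();R=cv2.Rodrigues(np.array(s['tool_rot']))[0];print(s['tcp_pos'],np.degrees(np.arctan2(R[1,1],R[0,1])),R[:,2],s['width'],s['grip_force'],s['force'],s['moment'])
E
```

```text
[0.60018266 0.04099107 0.20498257] -66.66399409857506 [-2.34062923e-03  1.94694090e-04 -9.99997242e-01] 0.012221777529009189 59.10411894321442 [ 0.44350557 -0.2332455  -4.80796264] [-0.03451567 -0.03930084  0.02404641]
```

View pics/c4.png

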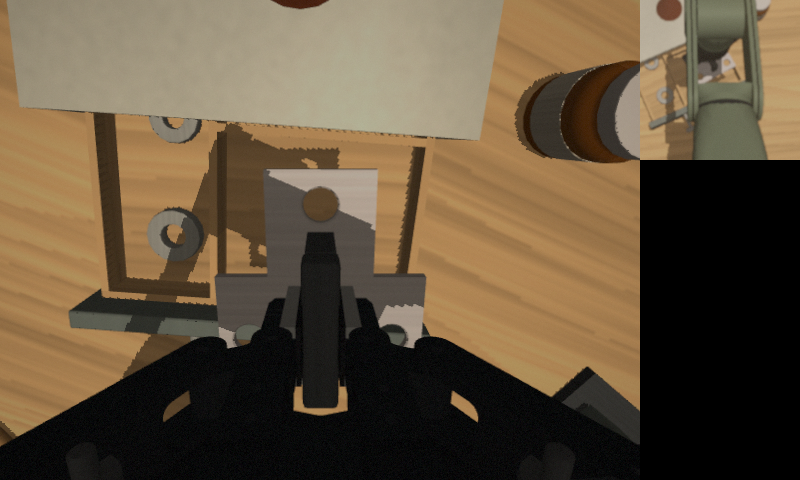

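The cover is held square: the tongue is up with hole c at (321,204). The force is 4.8 N, which fits the stated weight. I'll carry it at this height, with the underside about 0.157 m up.

Request:
jog_arm:
  moves:
    - [[-0.005,-0.012,0,0,0,-2],[-0.015,-0.038,0,0,0,-5],[-0.028,-0.072,0,0,0,-10],[-0.042,-0.107,0,0,0,-15],[-0.055,-0.142,0,0,0,-20],[-0.068,-0.177,0,0,0,-25],[-0.082,-0.212,0,0,0,-30],[-0.094,-0.244,0,0,0,-34]]

```text
time_s: 8.98
tcp_pos: [0.5051, -0.2054, 0.2063]
tool_rot: [3.126, -0.301, -0.001]
force: [1.0, 0.1, -5.2]
width: 0.0129
grip_force: 59.1
```

Request:
jog_arm:
  moves:
    - [[-0.012,-0.031,0,0,0,-2],[-0.022,-0.058,0,0,0,-4],[-0.03,-0.078,0,0,0,-5.4],[-0.036,-0.092,0,0,0,-5.4],[-0.036,-0.092,0,0,0,-5.4],[-0.036,-0.092,0,0,0,-5.4],[-0.036,-0.092,0,0,0,-5.4],[-0.036,-0.092,0,0,0,-5.4]]

```text
time_s: 9.65
tcp_pos: [0.4709, -0.2942, 0.2061]
tool_rot: [-3.11, 0.438, 0.0]
force: [-0.1, 0.7, -5.0]
width: 0.0129
grip_force: 59.2
```

```bash
python3 - <<'E'
from h import *
d=snap('wrist','w5.png');e=snap('top','top5.png')
o=np.zeros((480,800,3),np.uint8)
o[:,:400]=cv2.resize(d['image'][80:400,190:450],(400,480)) ; o[:400,400:]=cv2.resize(e['image'][260:360,440:540],(400,400),interpolation=cv2.INTER_CUBIC)
cv2.imwrite('pics/c5.png',o);s=sense();R=cv2.Rodrigues(np.array(s['tool_rot']))[0];print(s['tcp_pos'],np.degrees(np.arctan2(R[1,1],R[0,1])),R[:,2],s['width'],s['force'])
E
```

```text
[ 0.4711174  -0.29414043  0.20620851] -105.98932957046853 [-1.32718488e-04  2.87326637e-04 -9.99999950e-01] 0.013056305858933519 [ 0.28826332 -0.36902464 -4.40515101]
```

View pics/c5.png

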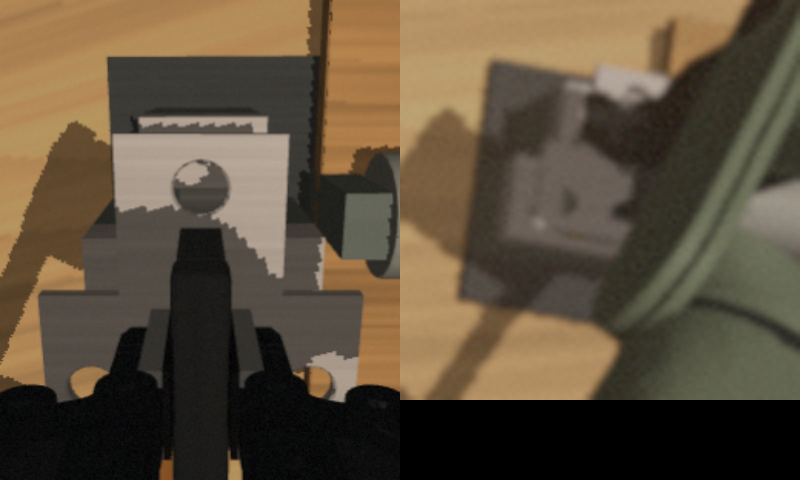

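The cover sits tongue over tongue. The flange's tongue end shows just behind the cover's, at crop corners (138,117)–(268,117). Next come its level, height and offset, from the wrist depth and the edges.

```bash
python3 - <<'E'
from h import *
d=load('w5');C=cloud(d);s=sense()
q=lambda x,y:((x+.5)/(400/260)-.5+190,(y+.5)/1.5-.5+80)
m=np.zeros((480,640),bool)
for x0,x1,y0,y1 in[(120,165,140,270),(240,275,140,270),(120,280,140,155),(50,110,305,350),(290,350,305,345)]:
    u0,v0=q(x0,y0);u1,v1=q(x1,y1);m[int(v0):int(v1),int(u0):int(u1)]=1
P=C[m];P=P[~np.isnan(P[:,0])];P=P[abs(P[:,2]-np.median(P[:,2]))<.006]
A=np.c_[P[:,:2]-P[:,:2].mean(0),np.ones(len(P))];k=np.linalg.lstsq(A,P[:,2],rcond=None)[0];print('plate plane slope',k[:2],'z',k[2],len(P))
zt=k[2]
W=atz(d,[q(201,187),q(113,134),q(289,134),q(285,278),q(39,293),q(363,293)],zt)
print(W.round(4));M=[(.042,0),(.058,.025),(.058,-.025),(.008+.009,-.025),(.008,.05),(.008,-.05)]
o,y,r=fit2([M[i] for i in(0,1,2,4,5)],W[[0,1,2,4,5]]);print('cover',o,np.degrees(y),r)
F=atz(d,[q(138,117),q(268,117)],.1);print('flange end',F)
c,sn=np.cos(-.2808),np.sin(-.2808);R=np.array([[c,-sn],[sn,c]])
print('expected',[(np.array([.4697,-.2955])+R@p).round(4) for p in np.array([(.058,.025),(.058,-.025)])])
E
```

```text
plate plane slope [-0.00234854  0.00133614] z 0.16220151633739424 7220
[[ 0.5092 -0.3033  0.1622]
 [ 0.531  -0.2837  0.1622]
 [ 0.5173 -0.3315  0.1622]
 [ 0.4746 -0.3199  0.1622]
 [ 0.4905 -0.2464  0.1622]
 [ 0.4632 -0.3417  0.1622]]
cover [ 0.46878502 -0.29173917] -15.996742061755427 [3.02279511e-05 4.33127513e-04 4.39879173e-04 5.76749154e-04
 5.61702566e-04]
flange end [[ 0.53211142 -0.28462487  0.1       ]
 [ 0.51826177 -0.33292683  0.1       ]]
expected [array([ 0.5324, -0.2876]), array([ 0.5185, -0.3356])]
```

The cover is level (0.15°), with its underside at 0.157 m and yaw −16.0° against −16.1° for the flange. Measured in the same wrist view it needs about (+0.6, −1.0) mm. I'll lower it 37 mm to a 20 mm gap and check the thread through hole c.

Request:
jog_arm:
  moves:
    - [[0,0,-0.005,0,0,0],[0.0006,-0.001,-0.012,0,0,0],[0.0006,-0.001,-0.02,0,0,0],[0.0006,-0.001,-0.027,0,0,0],[0.0006,-0.001,-0.032,0,0,0],[0.0006,-0.001,-0.035,0,0,0],[0.0006,-0.001,-0.037,0,0,0],[0.0006,-0.001,-0.037,0,0,0]]

```text
time_s: 10.42
tcp_pos: [0.4712, -0.2959, 0.1686]
tool_rot: [-3.11, 0.439, 0.002]
force: [0.7, -1.0, -5.2]
width: 0.0129
grip_force: 59.2
```

Request:
jog_arm:
  moves:
    - [[0,0,0,0,0,0],[0,0,0,0,0,0],[0,0,0,0,0,0],[0,0,0,0,0,0]]

```text
time_s: 10.75
tcp_pos: [0.4717, -0.2962, 0.1697]
tool_rot: [3.11, -0.439, 0.001]
force: [0.1, 0.3, -5.5]
width: 0.0126
grip_force: 59.2
```

```bash
python3 - <<'E'
from h import *
d=snap('wrist','w6.png');e=snap('side','side6.png')
o=np.zeros((600,800,3),np.uint8)
o[:,:500]=cv2.resize(d['image'][125:245,270:370],(500,600),interpolation=cv2.INTER_CUBIC)
o[:480,500:]=cv2.resize(e['image'][300:420,360:435],(300,480),interpolation=cv2.INTER_CUBIC)
cv2.imwrite('pics/c6.png',cv2.convertScaleAbs(o,alpha=1.3));s=sense();R=cv2.Rodrigues(np.array(s['tool_rot']))[0];print(s['tcp_pos'],np.degrees(np.arctan2(R[1,1],R[0,1])),s['width'],s['force'],s['time_s'])
E
```

```text
[ 0.4715758 -0.2961758  0.1695962] -106.06497283370378 0.012557962714305806 [ 0.34848329  0.70036366 -4.83682112] 10.85
```

View pics/c6.png

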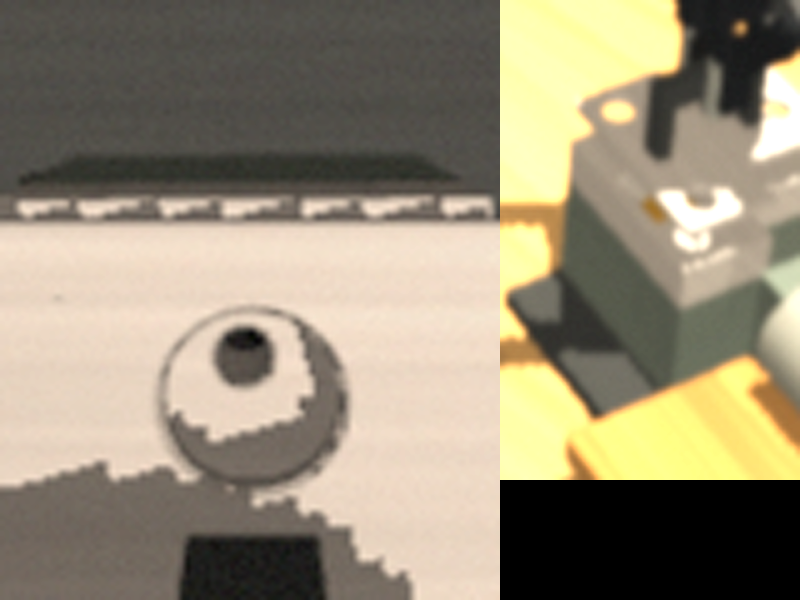

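Thread c shows clearly through the cover's hole: thread (244,357), top rim of the hole centred near (254,397). In the side view the cover hangs parallel above the flange.

```bash
python3 - <<'E'
from h import *
d=load('w6');C=cloud(d)
q=lambda x,y:((x+.5)/5-.5+270,(y+.5)/5-.5+125)
u,v=map(int,q(60,350));zt=np.nanmedian(C[v-3:v+10,u-10:u+10,2]);print('plate top z',zt)
h=atz(d,[q(254,397)],zt)[0];t=atz(d,[q(244,357)],.1)[0];r=atz(d,[q(157,397),q(350,397),q(254,305),q(254,488)],zt)
print('hole dia',np.linalg.norm(r[0]-r[1]),np.linalg.norm(r[2]-r[3]));D=t-h
c,s=np.cos(-.2795),np.sin(-.2795);print('thread-hole world',D[:2],'cover frame',c*D[0]+s*D[1],-s*D[0]+c*D[1],'thread c',t)
R=cv2.Rodrigues(d['rvec'])[0];print('cam',-R.T@d['tvec'].ravel(),'axis',R[2])
E
```

```text
plate top z 0.1258742433558733
hole dia 0.017195300429087033 0.016486881714359147
thread-hole world [-0.00015846  0.00106496] cover frame -0.0004461064608221655 0.0009799147297494804 thread c [ 0.5100711  -0.30438102  0.1       ]
cam [ 0.53833182 -0.31321591  0.29007776] axis [-0.26046506  0.07396526 -0.96264588]
```

Thread c is within 1.1 mm of its hole's centre. Yaw agrees to about 0.1°, so a and b should match too. The underside is at 0.121 m, about 2 cm above the flange, so I'm handing in.

```bash
python3 -c "
from plant import *
s=sense();print(s['qd'],s['grip_force']);print(hand_in())"
```

```text
[ 0.00173028  0.00234607  0.00143803  0.00061577  0.00148388 -0.00037939] 59.193581342697144
the job is handed in; nothing more can be done
None
```

I pulled the drawer out to its stop, left it open, and handed the job in with the cover held level about 2 cm above the flange; thread c measured about 1 mm from its hole's centre, while a and b rest on the yaw match (about 0.1°), and no verdict came back.

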